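# Take the safety cap off the tablet tub and shut it in the clear case

### The job

Take the white safety cap off the green tub: squeeze its two orange side tabs in and, while they are in, turn it anticlockwise (seen from above) until it lifts off. Set the cap down upright, mouth down, on the floor of the open clear case (put it down, do not drop it), then lower the case's lid fully shut without slamming it. Let go of everything at the end and leave the other things on the shelf where they are.

Things in the scene. Friction and masses are not known exactly. Their poses are not given: they have to be found in the camera images.
- tub: Green tub with a paper band, 100 mm in diameter, bolted to the shelf. Origin: centre of its underside, z up; its flat top (shoulder) is 120 mm higher. A white neck, 29 mm in diameter, rises 34 mm from the shoulder; lugs on the neck's +y and -y sides hold the cap down until it is turned.
- cap: White safety cap on the neck, 42 mm high (46 over the tab tops), skirt 47 mm in diameter, 60 g, an orange tab along its +x and -x. Origin: centre of its underside, on the tub's shoulder at first, axes parallel to the tub's, z up. Turned 0.9 to 1.5 rad anticlockwise (positive yaw) it is free; 36 mm of straight lift clears the neck. It stands on its skirt's flat edge.
- tab_a_face (a point): Middle of the outer face of the +x tab, 32 mm from the cap's axis (64 mm across both; 51 mm when pressed in), 26 mm above the cap's origin. The face is flat, upright, 24 mm wide along the cap's y, from 10 to 42 mm above the cap's origin. Below it a 14 mm wide foot reaches down between the ribs on the tub.
- tab_b_face (a point): The same for the -x tab.
- tab_a (a joint): How far the +x tab is pressed in: 0 out, 0.0065 m fully in (firm stop). A spring pushes it out, 3 N at the start of travel, 9.5 N fully in. The cap turns only with both tabs in by about 5 mm or more.
- tab_b (a joint): The same for the -x tab.
- case: Clear plastic case with a blue floor, open on top, 150 mm (x) by 190 mm (y), 55 mm high, walls 4 mm, inner floor 4 mm above its origin, bolted to the shelf. Origin: centre of its underside, z up. The lid's hinge is along the top of its +x wall (the side away from the robot).
- lid (a joint): Angle of the case's lid: 0 shut, pi/2 upright, at most 1.9; starts open at 1.6 to 1.8 rad. Stiff hinge (0.14 N m): it stays where left and must be pushed all the way down. A clear flat plate with blue edges, 150 mm from hinge to free edge, 190 mm wide, 6 mm thick, no handle; push it anywhere on its outer side (the far side while it stands open).
- lid_hinge (a point): Middle of the hinge axis, 75 mm along +x from the case's centre, 55.5 mm above its underside. The frame turns with the lid: shut, its axes are the case's; the plate runs along its -x, inner face at z = 0, outer face at z = 6 mm.
- lid_edge (a point): Middle of the lid's free edge.
- torch: Aluminium torch lying flat, 120 mm long (x), 36 mm thick. Leave it.
- bowl: Stainless steel bowl, 150 mm across, 55 mm high. Leave it.
- splint: Grey plastic splint, a channel 190 mm long (y), 75 mm wide, 30 mm high. Leave it.
- pill_case: Small clear pill case, 130 mm by 65 mm by 24 mm. Leave it.
- bandage_box: White bandage box with a blue band, 120 by 80 by 60 mm high. Leave it.
- saline: Blue plastic bottle, 150 mm high, 60 mm in diameter, standing. Leave it.
- tub_top (a point): Centre of the tub's shoulder, 120 mm above the tub's origin, on the neck's axis: where the cap's origin is at the start. White ribs 8 mm high stand on the shoulder 22 to 33 mm from the axis, on both sides of each tab's foot: with the tabs out they stop the cap from turning more than about 0.05 rad; clockwise it is always stopped.
Mind the look-alikes: they are no part of the job. Of the things like the cap, leave any that is pink, purple or red; of the rest the smaller one is meant.

How it is judged:
On the way, in this order (a step that is already met when the one before it is completed fails the run):
1. both tabs pressed in at least 4 mm together while the cap, still down on its neck, has been turned at least 0.25 rad (value of joint each of tab_a, tab_b above 0.004 m and angle between the x axis of cap and the x axis of tub, either way round above 0.25 rad and distance between cap and tub_top below 0.01 m), for 0.05 s.
2. the cap stands upright on the case's floor (within 8 mm) while the fingers still touch it (x of cap in the frame of case between -0.06 and 0.06 m and y of cap in the frame of case between -0.08 and 0.08 m and z of cap in the frame of case between -0.002 and 0.012 m and angle between cap's own z axis and vertical below 0.15 rad and contact force between the fingers and cap above 0.3 N), for 0.05 s.
3. the lid is shut (under 0.05 rad) (value of joint lid below 0.05 rad), for 0.2 s.
At the end, for the whole second after the job is handed in: The cap stands upright (within 0.15 rad) on the floor of the case (its centre within 60 mm in x and 80 mm in y of the case's centre, underside at most 8 mm above the inner floor), the lid is shut to within 0.05 rad, and both are at rest (x of cap in the frame of case between -0.06 and 0.06 m and y of cap in the frame of case between -0.08 and 0.08 m and z of cap in the frame of case between -0.002 and 0.012 m and angle between cap's own z axis and vertical below 0.15 rad and value of joint lid below 0.05 rad and linear speed of cap below 0.02 m/s and velocity of joint lid between -0.05 and 0.05 rad/s); the robot touches nothing.
It fails at once if the lid is slammed (closes faster than 3 rad/s) (velocity of joint lid below -3 rad/s).
It fails at once if a bystander (torch, bowl, splint, pill case, bandage box or blue bottle) is moved by more than 30 mm (distance of any of torch, bowl, splint, pill_case, bandage_box, saline from where it was at the start of the episode above 0.03 m).
It also fails if it takes over 64 s, if anything falls off the work surface, if the arm or the gripper's body presses on something with over 40 N, if the wrist force passes 120 N, or if a joint passes its speed limit or range.

### The arm

A 6-joint arm with a two-finger parallel gripper is mounted at the origin on the work surface. World frame = base frame: x ahead of the robot, y to its left, z up, the work surface at z = 0. Lengths are in m, angles in rad, forces in N, time in s.
With the tool pointing down it reaches from about 0.375 to 0.925 m from the base axis. Payload 5.7 kg.
Tool frame: the origin (TCP) lies midway between the tips of the shut fingers; the grasp point (between the pads) lies 19 mm behind it; z points along the fingers, y is the line along which they close (so a half turn about z gives the same grasp; the last joint's range is limited). The gripper opens to 88 mm and grips with 3 to 60 N. Pads are 20 mm wide; open, the fingers measure 115 mm over their backs; the gripper's body (75 mm by 178 mm) begins 61 mm behind the grasp point.
Start: joints at [-1.241, 0.359, 1.51, -0, 1.272, -0.115], TCP at [0.258, -0.542, 0.223] pointing down, gripper open.
Joint ranges: [-2.97, 2.97], [-1.01, 2.36], [0.21, 2.38], [-0.96, 4.11], [0.2, 2.71], [-2.98, 2.98]. Speed limits (rad/s): [2.39, 2.39, 3.14, 3.14, 3.14, 3.14].

### API

Orientations are given as a unit quaternion [x, y, z, w].
In Python, from bench import move_ptp, servo_line, goto_joints, move_gripper, sleep, inverse_kinematics, capture, PlanningError, close_job, spot_in, silhouettes, current_clock, current_joint_pos, current_qvel, current_joint_torque, current_position, current_orientation, current_force, current_torque, current_finger_gap, current_grip_force gives the robot as it stands. Calls block until the motion is done:
- move_ptp(position, orientation): joint-space move of the TCP to a pose.
- servo_line(position, orientation=None, rate=0.15, contact_N=None): straight line of the TCP; orientation=None keeps the orientation; rate is the mean speed in m/s. With contact_N (N) it stops when the force on the tool has changed by that much, and returns True; else False.
- goto_joints(angles): joint-space move.
- move_gripper(opening): finger opening in m; the grip force is fixed at half the most; returns when the fingers have stopped.
- sleep(seconds).
- inverse_kinematics(position, orientation): joint angles nearest the present ones, or None.
- capture(name): name is "scene" or "top"; returns a dict with "image" (480x640x3 uint8, blue, green, red), "range_z" (480x640 float32, m along the optical axis (not along the pixel's ray), 0 where there is no reading), "intrinsics" (3x3 intrinsics, pixels), "R" (3x3) and "t" (3): a world point X has camera coordinates R X + t. Camera axes: x right, y down, z forward; pixel columns grow to the right and rows downward; lengths in m; the calibration is good to about 2 mm. A picture is of the moment at which its call begins.
A pose or a line that the arm cannot do raises PlanningError and nothing moves.
- close_job(): hands the job in; it is judged then, once.
Trained networks look in the newest picture that a camera, given by its name, has taken for a name from the list of things; names that differ only in an ending like _2 or _b are one class to them, and where a whole thing is asked for, a point or a joint stands for the part that bears it (a point fixed in the world has none). Each returns a list of dicts, best first, with "conf" (0 to 1); they miss things now and then, are a little off and sometimes report something else, mostly with a low value. They report only what shows in the picture. A call takes as long as a camera call. They do not tell look-alikes from the thing itself.
- spot_in(camera, query): "xy" ([column, row] in pixels, amid what is visible of it).
- silhouettes(camera, query): "region" (480x640 bool, what is visible of it) and "xy" ([column, row] in pixels, amid what is visible of it).
Readings, each from a call of its own:
- current_clock(): time.
- current_joint_pos(): joint angles.
- current_qvel(): joint speeds.
- current_joint_torque(): joint torques, N m.
- current_position(): TCP position.
- current_orientation(): TCP orientation.
- current_force(): force on the tool from outside, world axes, zero at the start.
- current_torque(): the same for the moment, N m.
- current_finger_gap(): finger opening in m.
- current_grip_force(): force on a finger pad.
Only numpy, scipy, OpenCV 4.12 (cv2) and the standard library are available. Lean on these libraries where they do the work, as an engineer would, in place of code of your own. Each camera call takes 0.05 s, during which the arm holds its last target. There are 200 camera calls.

## Working session

There is one attempt and no reset: what is moved stays moved. The work goes in short steps, each a Python script; the robot and the scene stay as the last script left them, time stands still between calls to the robot, and variables do not carry over. Pictures are saved under pics/ and viewed, at most 10 in all, crops included, and the job is handed in when it is done.

```bash
mkdir -p pics; ls
cat > h.py <<'E'
import numpy as np, cv2
from bench import *
def cap(n):
    d=capture(n); return d
def world(d,u,v,z=None):
    K=d["intrinsics"];R=d["R"];t=d["t"]
    u=np.asarray(u,float);v=np.asarray(v,float)
    if z is None: z=d["range_z"][v.astype(int),u.astype(int)]
    p=np.stack([(u-K[0,2])/K[0,0]*z,(v-K[1,2])/K[1,1]*z,z*np.ones_like(u)],-1)
    return (p-t)@R
def onplane(d,u,v,h):
    r=world(d,u,v,1.0); c=-d["R"].T@d["t"]; 
    return c+(r-c)*((h-c[2])/(r[2]-c[2]))
def pix(d,X):
    p=d["R"]@np.asarray(X)+d["t"]; p=d["intrinsics"]@p; return p[:2]/p[2]
E
python3 - <<'E'
from h import *
for n in ("scene","top"):
    d=cap(n); cv2.imwrite(f"pics/{n}0.png",d["image"]); np.savez(f"{n}0.npz",**d)
    print(n,"cam",-d["R"].T@d["t"])
    for q in ("cap","tub","case","lid","tab_a_face","lid_edge","saline","torch","bowl","splint","pill_case","bandage_box"):
        for s in silhouettes(n,q)[:4]:
            v,u=np.nonzero(s["region"]); ok=d["range_z"][v,u]>0
            if ok.sum()<3: continue
            P=world(d,u[ok],v[ok]); print(q,round(s["conf"],2),np.round(s["xy"]),ok.sum(),np.round(np.median(P,0),3),np.round(np.percentile(P,3,0),3),np.round(np.percentile(P,97,0),3))
print(current_clock())
E
```

```text
pics
scene cam [1.36267871 0.53350045 1.03338561]
cap 0.95 [260. 192.] 386 [ 0.492 -0.219  0.153] [ 0.448 -0.266  0.116] [ 0.515 -0.204  0.164]
cap 0.93 [203. 216.] 543 [ 0.574 -0.37   0.044] [ 0.533 -0.407 -0.002] [ 0.597 -0.353  0.057]
cap 0.72 [223. 246.] 410 [ 0.629 -0.249  0.034] [ 0.585 -0.287 -0.004] [ 0.645 -0.224  0.044]
cap 0.67 [278. 186.] 206 [ 0.327 -0.288  0.035] [ 0.304 -0.322  0.003] [ 0.345 -0.27   0.044]
tub 0.75 [267. 217.] 1530 [ 0.514 -0.199  0.07 ] [ 0.453 -0.26  -0.   ] [ 0.534 -0.175  0.12 ]
case 0.57 [379. 283.] 4773 [0.576 0.198 0.093] [0.411 0.102 0.001] [0.604 0.281 0.2  ]
lid 0.92 [376. 282.] 3071 [0.583 0.197 0.136] [0.561 0.106 0.058] [0.605 0.282 0.201]
tab_a_face 0.66 [297. 204.] 153 [ 0.371 -0.185  0.04 ] [ 0.358 -0.201  0.008] [ 0.376 -0.17   0.06 ]
tab_a_face 0.39 [191. 213.] 59 [ 0.598 -0.4    0.052] [ 0.585 -0.417  0.009] [ 0.61  -0.392  0.057]
saline 0.78 [350. 350.] 1190 [0.756 0.235 0.089] [0.728 0.205 0.004] [0.769 0.256 0.148]
torch 0.91 [333. 254.] 366 [0.482 0.009 0.026] [ 0.4   -0.008  0.007] [0.515 0.028 0.034]
torch 0.19 [267. 219.] 141
[... 2260 characters left out ...]
 0.511 0.028]
splint 0.7 [407. 160.] 2380 [ 0.759 -0.211  0.007] [ 0.711 -0.298  0.002] [ 0.803 -0.123  0.032]
splint 0.52 [436. 287.] 53 [ 0.453 -0.234  0.166] [ 0.449 -0.243  0.128] [ 0.462 -0.226  0.17 ]
splint 0.28 [328. 278.] 495 [0.455 0.002 0.031] [ 0.396 -0.013  0.023] [0.507 0.02  0.038]
pill_case 0.67 [416. 273.] 1441 [ 0.481 -0.206  0.119] [ 0.433 -0.271  0.005] [ 0.527 -0.179  0.127]
pill_case 0.57 [147. 283.] 1394 [0.46  0.454 0.024] [0.408 0.402 0.009] [0.515 0.51  0.028]
bandage_box 0.71 [518. 293.] 2049 [ 0.42  -0.448  0.061] [ 0.379 -0.512  0.013] [ 0.459 -0.395  0.065]
bandage_box 0.61 [409. 160.] 2382 [ 0.759 -0.21   0.007] [ 0.71  -0.299  0.001] [ 0.803 -0.123  0.032]
1.3
```

Run:
```python
import cv2
i=cv2.imread("pics/top0.png"); cv2.imwrite("pics/topc.png",cv2.resize(i[180:360,360:560],(800,720))[:600])
```

```text
(no output)
```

View pics/scene0.png

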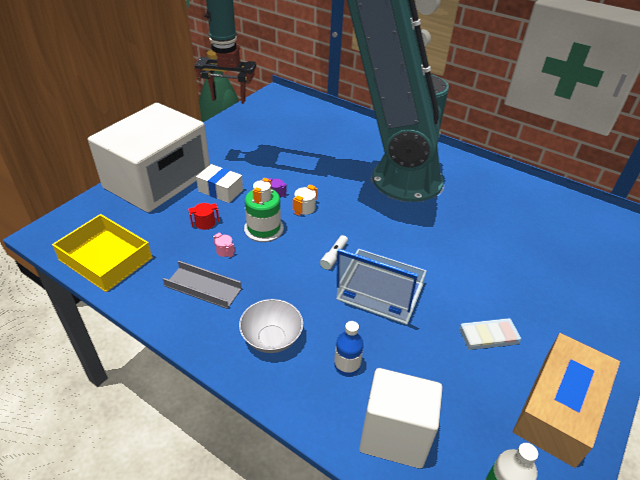

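View pics/top0.png

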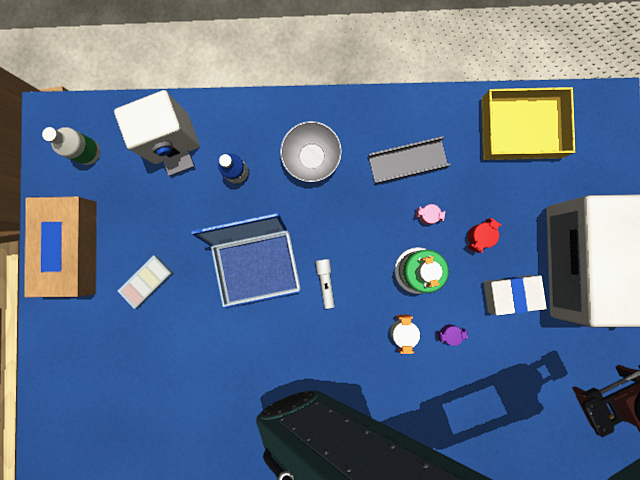

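View pics/topc.png

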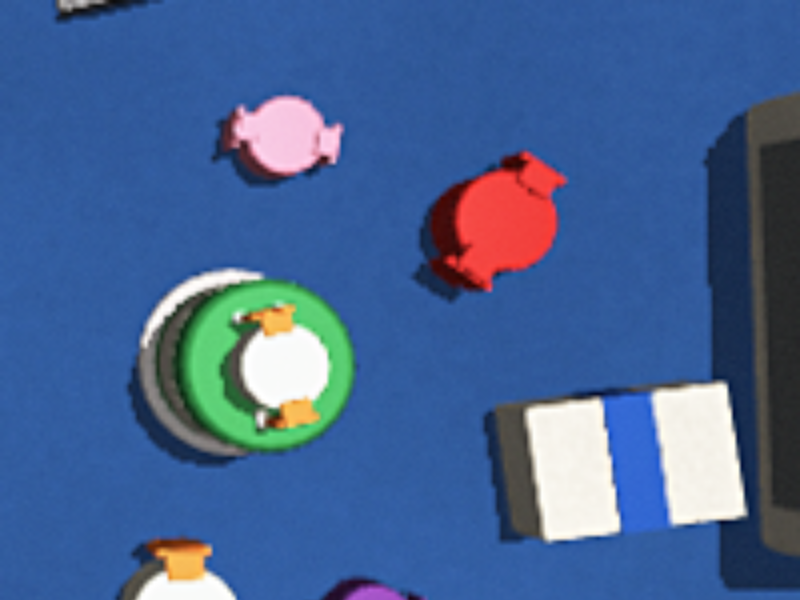

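The top view shows five possible caps: white and orange on the tub at (430,272), a larger white and orange one at (405,334), pink (430,214), red (484,236) and purple (453,336). The crop confirms that the one on the tub is the right choice: it is the smaller white one, its tabs sit at about (429,259) and (434,283), and ribs are visible beside the tab feet. The case is at (256,265), with its lid on the far side and the saline bottle behind it.

Run:
```python
from h import *
from scipy.optimize import least_squares
d=dict(np.load("top0.npz")); im=d["image"]
def pts(d,m):
    v,u=np.nonzero(m&(d["range_z"]>0)); return world(d,u,v),d["image"][v,u].astype(int)
m=np.zeros((480,640),bool); m[245:300,405:455]=1
P,C=pts(d,m)
for n in ("top","scene"):
    dd=dict(np.load(n+"0.npz"));mm=np.zeros((480,640),bool)
    if n=="top": mm=m
    else: mm[170:245,240:290]=1
    P,C=pts(dd,mm); hi=(P[:,2]>.155)&(P[:,2]<.18)
    org=(C[:,2]>150)&(C[:,0]<.6*C[:,2])
    w=hi&(C[:,0]>150); print(n,"white top",w.sum(),np.median(P[w],0),(np.percentile(P[w],2,0)+np.percentile(P[w],98,0))/2, np.ptp(P[w],0))
    o=P[hi&org]; mid=np.median(P[w],0)
    a=o[o[:,0]>mid[0]];b=o[o[:,0]<mid[0]]
    print(len(a),len(b),a.mean(0) if len(a) else 0,b.mean(0) if len(b) else 0)
    if len(a) and len(b): e=a.mean(0)-b.mean(0);print("mid",(a.mean(0)+b.mean(0))/2,"yaw",np.arctan2(e[1],e[0]),np.hypot(*e[:2]))
    g=(C[:,1]>1.3*C[:,2])&(C[:,1]>1.3*C[:,0])&(P[:,2]>.112)&(P[:,2]<.128)
    q=P[g]; f=least_squares(lambda p:0*p,[0,0]) if 0 else None
    (c,r)=cv2.minEnclosingCircle(q[:,:2].astype(np.float32)); print("shoulder",c,r,np.median(q[:,2]))
mm=np.zeros((480,640),bool); mm[225:310,205:305]=1
P,C=pts(d,mm)
s=P[(P[:,2]>.05)&(P[:,2]<.0605)&(P[:,0]<.62)]; print(len(s))
r=cv2.minAreaRect(s[:,:2].astype(np.float32)); print("case",r)
d2=dict(np.load("scene0.npz"))
for dd,(r0,r1,c0,c1) in ((d,(210,255,190,290)),(d2,(245,305,330,420))):
    mm=np.zeros((480,640),bool); mm[r0:r1,c0:c1]=1
    P,C=pts(dd,mm); P=P[(P[:,2]>.075)&(P[:,2]<.22)&(P[:,0]<.66)]
    for _ in range(3):
        c=np.median(P,0); n=np.linalg.svd(P-P.mean(0),full_matrices=False)[2][2]; e=(P-P.mean(0))@n; P=P[abs(e)<max(.004,2*e.std())]
    n*=np.sign(n[0]); print("lid",len(P),P.mean(0),n,"theta",np.pi/2+np.arcsin(-n[2]),"yaw",np.arctan2(n[1],n[0]),P.min(0),P.max(0))
```

```text
top white top 337 [ 0.48097102 -0.22885347  0.16308407] [ 0.48026094 -0.22919449  0.16277612] [0.04138409 0.04686544 0.01543775]
48 53 [ 0.50584524 -0.22402634  0.16565894] [ 0.45526621 -0.23408147  0.16605454]
mid [ 0.48055573 -0.22905391  0.16585674] yaw 0.19624188645240906 0.05156883242487349
shoulder (0.4803546667098999, -0.22881540656089783) 0.04949919879436493 0.12071343229782727
scene white top 120 [ 0.48240627 -0.22652748  0.15922115] [ 0.48124923 -0.22639775  0.15957181] [0.04366991 0.049333   0.01129706]
35 21 [ 0.5083468  -0.22077468  0.16091253] [ 0.45776763 -0.23000908  0.16141731]
mid [ 0.48305722 -0.22539188  0.16116492] yaw 0.18058427302696525 0.05141523893415791
shoulder (0.4856310188770294, -0.22270339727401733) 0.049591634422540665 0.11692951011785485
616
case ((0.4902373254299164, 0.17331135272979736), (0.15480439364910126, 0.1909511834383011), 11.025837898254395)
lid 1414 [0.5787755  0.18974151 0.15233837] [ 0.96994342  0.18746741 -0.15513135] theta 1.7265567337759395 yaw 0.19092251706073776 [0.54880443 0.09437252 0.07504128] [0.60750205 0.28543303 0.20864863]
lid 2611 [0.58493878 0.19559574 0.14328144] [ 0.97167099  0.18860399 -0.14242201] theta 1.713704266837324 yaw 0.1917187337376072 [0.5568186  0.0980986  0.07505036] [0.61180888 0.2887746  0.20529232]
```

```bash
cat >> h.py <<'E'
from scipy.spatial.transform import Rotation as Ro
CAP=np.array([.481,-.228]); YC=0.19; CASE=np.array([.4905,.174]); YK=0.192
def q(a):
    y=[np.cos(a),np.sin(a),0]; x=[-np.sin(a),np.cos(a),0]
    return Ro.from_matrix(np.array([x,y,[0,0,-1]]).T).as_quat()
E
python3 - <<'E'
from h import *
for a in (YC,YC+np.pi):
  for b in (0,.6,1.2):
    s=inverse_kinematics([*CAP,.133],q(a+b)); print(a,b,None if s is None else np.round(s,2))
for a in (YK+np.pi/2,YK-np.pi/2):
    s=inverse_kinematics([*CASE,.02],q(a)); print(a,None if s is None else np.round(s,2))
print(current_orientation(),current_finger_gap())
E
```

```text
0.19 0 [-0.57  0.36  1.76 -0.    1.02 -0.76]
0.19 0.6 [-0.57  0.36  1.76 -0.    1.02 -1.36]
0.19 1.2 [-0.57  0.36  1.76 -0.    1.02 -1.96]
3.331592653589793 0 [-0.57  0.36  1.76 -0.    1.02  2.38]
3.331592653589793 0.6 [-0.57  0.36  1.76 -0.    1.02  1.78]
3.331592653589793 1.2 [-0.57  0.36  1.76 -0.    1.02  1.18]
1.7627963267948965 [ 0.21  0.52  1.88 -0.    0.74 -1.55]
-1.3787963267948966 [ 0.21  0.52  1.88 -0.    0.74  1.59]
[ 9.75367064e-01  2.20588054e-01  6.02631265e-06 -4.34200871e-05] 0.08809886531563837
```

Run:
```python
from h import *
move_ptp([*CAP,.26],q(YC))
print(servo_line([*CAP,.20],rate=.15,contact_N=8), servo_line([*CAP,.134],rate=.08,contact_N=6))
print(current_position(),current_force())
d=cap("top"); cv2.imwrite("pics/t1.png",cv2.resize(d["image"][220:320,370:490],(720,600)))
move_gripper(.045)
print("gap",current_finger_gap(),current_grip_force(),current_force(),current_torque(),current_clock())
```

```text
False False
[ 0.4813718  -0.22821428  0.13440608] [ 0.02674407 -0.50189885 -0.08717098]
gap 0.04999439800562896 29.98254418373108 [-2.35100666  0.03672462  4.61470184] [0.09765258 0.09748734 0.09141867] 5.0
```

View pics/t1.png

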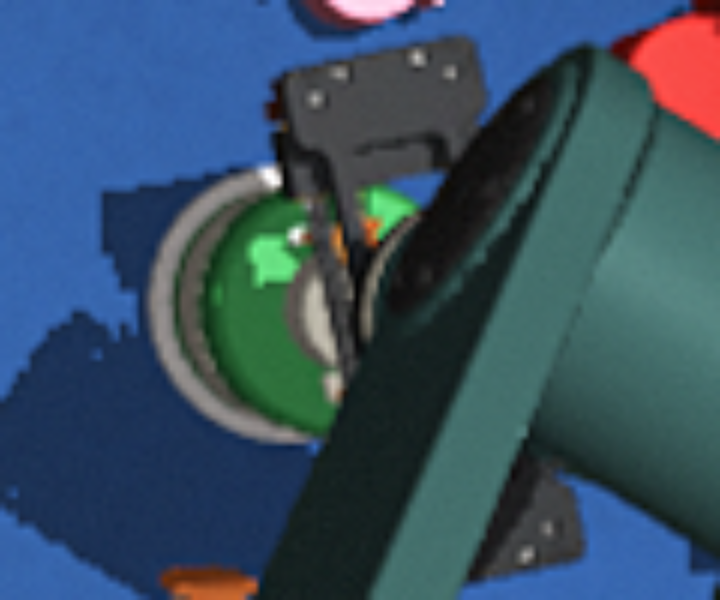

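The fingers straddle the orange tabs over the tub. The gap of 50 mm means both tabs are fully in, and the side load is small. Next I turn the cap.

Run:
```python
from h import *
j0=np.array(current_joint_pos())
for b in (.3,.6,.9,1.2):
    j=j0.copy(); j[5]-=b; goto_joints(j.tolist())
    print(b,current_finger_gap(),current_grip_force(),np.round(current_force(),1),np.round(current_torque(),2))
    if np.linalg.norm(current_force())>40 or abs(current_torque()[2])>2: print("stop");break
p=current_position(); print(p,current_clock())
```

```text
0.3 0.049784503301060774 29.96635615825653 [-0.8  0.6  1.6] [-0.05  0.03  0.01]
0.6 0.05015814324050889 29.968963265419006 [-1.6  0.2  3. ] [-0.1  -0.05  0.04]
0.9 0.04977935543333842 29.96662348508835 [-0.3  0.6  1.2] [ 0.01 -0.16 -0.01]
1.2 0.050136036638338405 29.96738165616989 [-0.3  0.6  3.1] [ 0.02 -0.19  0.  ]
[ 0.48128188 -0.22812124  0.13456242] 6.5667
```

Run:
```python
from h import *
p=np.array(current_position())
print(servo_line([p[0],p[1],p[2]+.02],rate=.05,contact_N=15),np.round(current_force(),1))
print(servo_line([p[0],p[1],p[2]+.11],rate=.1,contact_N=15),np.round(current_force(),1))
print(current_finger_gap(),current_position())
d=cap("scene"); cv2.imwrite("pics/s2.png",cv2.resize(d["image"][120:250,190:350],(738,600)))
```

```text
False [-0.9  0.2 -1.4]
False [ 0.4 -0.5 -1. ]
0.05010582766207184 [ 0.48083366 -0.22784559  0.2438763 ]
```

View pics/s2.png

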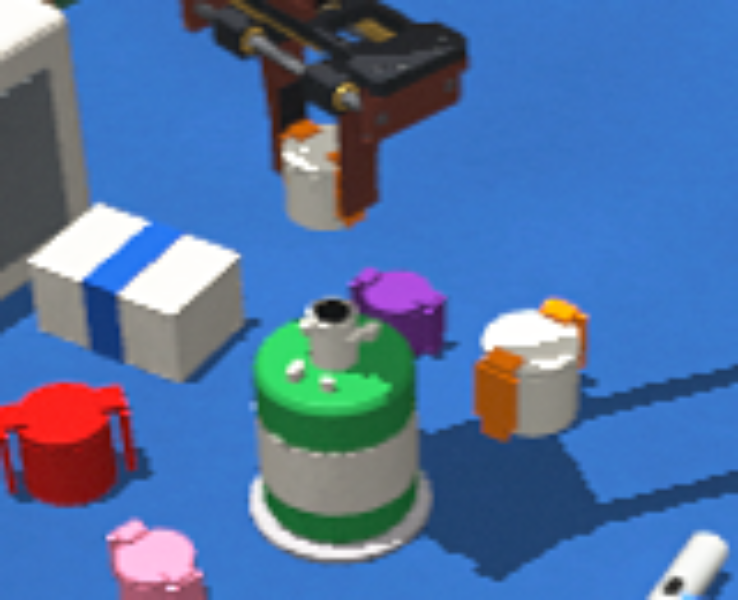

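Run:
```python
from h import *
T=CASE-0.012*np.array([np.cos(YK),np.sin(YK)]); a=q(YK+np.pi/2)
move_ptp([*T,.245],a)
print(servo_line([*T,.06],rate=.15,contact_N=15),servo_line([*T,.030],rate=.06,contact_N=10))
print(current_position(), current_finger_gap())
print("touch",servo_line([*T,.012],rate=.02,contact_N=4),current_position(),current_force())
sleep(.15)
d=cap("scene"); cv2.imwrite("pics/s3.png",cv2.resize(d["image"][220:330,310:440],(709,600)))
print(current_clock())
```

```text
False False
[0.47855363 0.17168536 0.02969254] 0.0500712544358949
touch True [0.47878447 0.17171873 0.01851739] [ 0.02739309 -0.2119154   5.73033503]
12.55
```

View pics/s3.png

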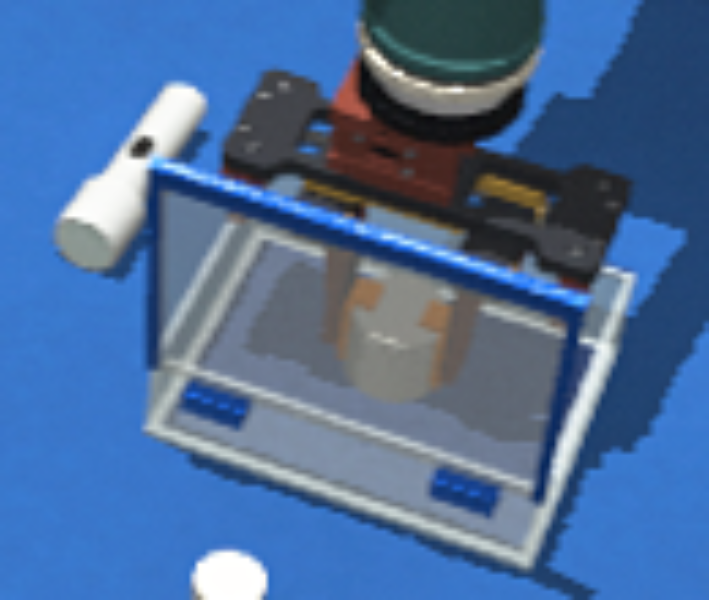

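Run:
```python
from h import *
print(current_grip_force())
move_gripper(.088); p=np.array(current_position())
print(servo_line([p[0],p[1],.08],rate=.08,contact_N=10))
print(servo_line([p[0],p[1],.29],rate=.2,contact_N=15))
d=cap("top"); 
for s in silhouettes("top","cap"): print(round(s["conf"],2),np.round(s["xy"]),np.round(world(d,*s["xy"]),3))
move_gripper(0.0)
a=q(YK+np.pi/2); c,s=np.cos(YK),np.sin(YK)
W=lambda x,z:[CASE[0]+c*x,CASE[1]+s*x,z]
move_ptp(W(.14,.29),a)
print(servo_line(W(.14,.17),rate=.15,contact_N=8),current_position(),current_force(),current_clock())
d=cap("scene"); cv2.imwrite("pics/s4.png",cv2.resize(d["image"][200:350,300:460],(640,600)))
```

```text
29.98379409313202
False
False
0.98 [405. 332.] [ 0.335 -0.186  0.064]
0.97 [451. 335.] [ 0.324 -0.3    0.043]
0.88 [484. 236.] [ 0.56  -0.382  0.056]
0.77 [431. 213.] [ 0.621 -0.257  0.048]
False [0.62846367 0.20085172 0.17123296] [0.52560468 0.38083832 0.56638622] 18.475
```

View pics/s4.png

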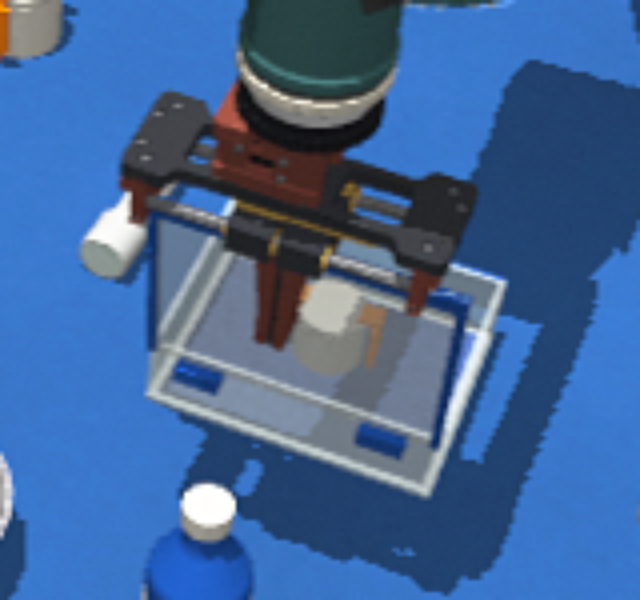

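The cap stands upright in the case at about (383,280) in the full picture. The shut fingers are behind the lid without touching it. Now I push the lid down along an arc.

Run:
```python
from h import *
c,s=np.cos(YK),np.sin(YK)
W=lambda x,z:[CASE[0]+c*x,CASE[1]+s*x,z]
print(servo_line(W(.093,.17),rate=.1,contact_N=25),np.round(current_force(),1))
r=.1145
for th in list(np.arange(1.45,.1,-.15))+[.08,0,-.02]:
    x=.075-r*np.cos(th)+.006*np.sin(th)+.010; z=.0555+r*np.sin(th)+.006*np.cos(th)
    k=servo_line(W(x,z),rate=.1,contact_N=25); print(round(th,2),k,np.round(current_force(),1))
    if k: break
sleep(.3); print(current_position(),current_force(),current_clock())
d=cap("scene"); cv2.imwrite("pics/s5.png",cv2.resize(d["image"][200:350,300:460],(640,600)))
```

```text
False [-0.4  0.5 -0.6]
1.45 False [ 0.4 -0.2 -0.2]
1.3 False [ 0.5  0.1 -0.3]
1.15 False [-0.2 -0.2 -0.6]
1.0 False [ 0.   0.2 -0.4]
0.85 False [ 0.1 -0.1 -0.6]
0.7 False [-0.6  0.6 -0.1]
0.55 False [ 0.6  0.8 -0.4]
0.4 False [ 1.  -1.   0.1]
0.25 False [0.3 0.3 0.2]
0.08 False [ 1.3 -0.7 -0.1]
0 False [-0.5 -0.5  0.2]
-0.02 False [-4.1 -1.6 24.3]
[0.46228012 0.16850893 0.06144065] [-5.02251057 -1.40016679 24.05578927] 23.1917
```

View pics/s5.png

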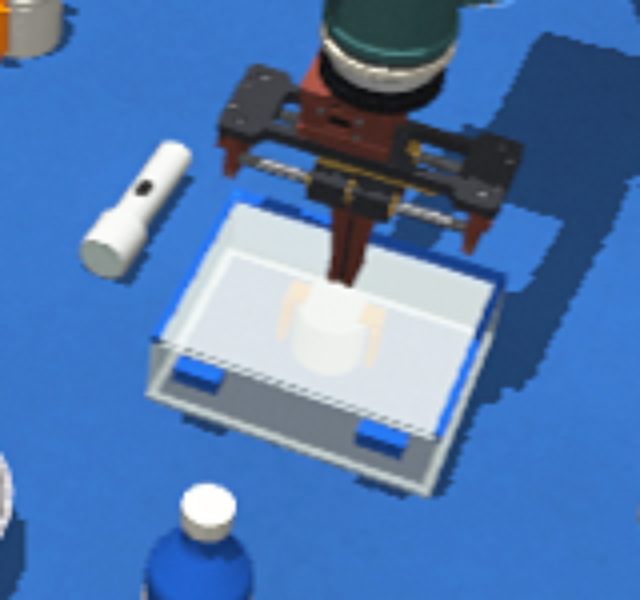

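The lid is down: contact was at z = 0.0614 against 0.0615 expected, and the cap is upright inside. I'll retreat and check.

Run:
```python
from h import *
p=current_position(); servo_line([p[0],p[1],.2],rate=.1)
move_ptp([.45,-.05,.3],current_orientation()); sleep(.3)
for n in ("scene","top"):
    d=cap(n); c,s=np.cos(YK),np.sin(YK)
    R=np.array([[c,-s],[s,c]])
    for x,y in ((-.072,-.05),(-.072,0),(-.072,.05),(0,-.09),(0,.09),(.06,.09)):
        X=[*(CASE+R@[x,y]),.0615]; u,v=np.round(pix(d,X)); print(n,x,y,np.round(world(d,u,v),4))
    cv2.imwrite(f"pics/e_{n}.png",d["image"])
print(current_force(),current_clock())
```

```text
scene -0.072 -0.05 [ 0.3658  0.0829 -0.006 ]
scene -0.072 0 [ 3.584e-01  1.366e-01 -3.000e-04]
scene -0.072 0.05 [ 0.3474  0.1881 -0.0022]
scene 0 -0.09 [0.5044 0.0828 0.0582]
scene 0 0.09 [0.4701 0.2606 0.0589]
scene 0.06 0.09 [0.5327 0.2728 0.0611]
top -0.072 -0.05 [0.4289 0.1116 0.0664]
top -0.072 0 [0.4196 0.1604 0.0627]
top -0.072 0.05 [0.4106 0.209  0.0626]
top 0 -0.09 [0.5078 0.0844 0.0641]
top 0 0.09 [0.474  0.2618 0.064 ]
top 0.06 0.09 [0.5323 0.2746 0.0609]
[ 0.42499299  0.41999425 -0.08867165] 26.15
```

View pics/e_scene.png

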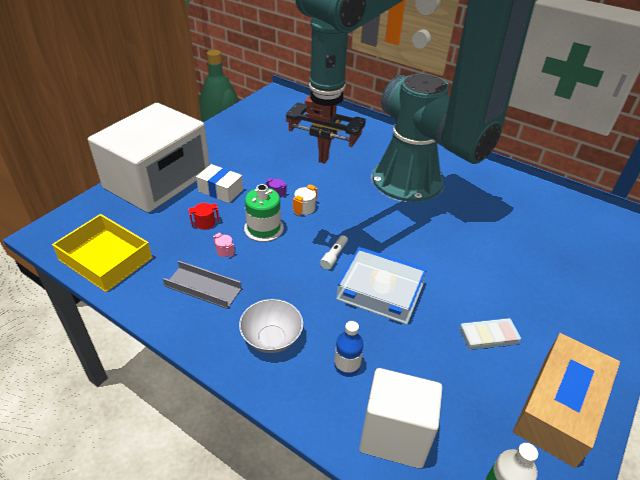

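The lid is level (0.061–0.066 m in the top camera, about 0.063 at the free edge). The cap is inside at (382,280), the other things haven't moved, and the arm is clear.

```bash
python3 -c "
from bench import *
print(close_job())"
```

```text
the job is handed in; nothing more can be done
None
```

The job is handed in: the cap is off the tub and standing upright in the case, the lid is shut, nothing else on the shelf was moved, and the arm is clear; the verdict itself was not reported back.

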